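# Fetch the green tile from the lipped slide-lid box

### The job

Open the wooden tile box: lift the red-handled end of its lid over the end lip, slide the lid out of its grooves and lay it flat, handle up, along the middle of the black rubber mat. Then take the green tile out and set it down gently (not dropped), green face up, in the middle of the mosaic frame's empty field, its length along the field's length; leave the cream tile in the box and the two stacks of square tiles where they stand.

Things in the scene. Friction and masses are not known exactly. Their poses are not given: they have to be found in the camera images.
- box: Pale wooden tile box with dark trim, fixed to the bench, 206 long (its x) x 132 wide (y), z up; origin under its centre. Floor top 10 mm above the bench; inside 194 x 98 mm. The 17 mm wide tops of the side walls, 38 mm up, carry the lid. To open: raise the lid's +x (handle) end over the lip, slide the lid along box +x by about 95 mm or more, then lift it away.
- box_lip (a point): Middle of the top of the box's end lip: the +x end wall, 6 mm thick, box x 97 to 103 mm, 48 mm above the bench. It stands 10 mm above the underside of the shut lid and keeps it from sliding out.
- box_groove (a point): Middle of the line between the mouths of the two grooves (box x = -4 mm, 38 mm up). Only the -x half has grooves, under dark overhanging rails along both sides, tops at most 65 mm up. They flare from 8 mm high at the box's -x end to about 20 mm here, so the 6 mm lid can tilt up at its +x end by up to about 0.12 rad, but cannot be lifted straight off.
- lid: Loose plywood sliding lid, 188 long (its x) x 108 wide x 6 mm thick, about 130 g; origin at the centre of its underside, x towards the handle end, z up. Shut, its origin is 38 mm above the box's and its x along the box's x, with 3 mm play at each end, 2 mm at each side. Red block handle on top: 50 mm long (x) x 16 wide x 30 tall above the lid's top face, centred at x = +59 mm.
- lid_grip (a point): Centre of the lid's red handle, 21 mm above the lid's underside.
- lid_front (a point): Middle of the lower edge of the lid's handle end (lid x = +94 mm, underside); clear of the lip when more than 48 mm above the box's origin.
- lid_tail (a point): Middle of the lower edge of the lid's other end (lid x = -94 mm, underside); the lid is out of the grooves when this is past the box's middle (box x > 0).
- mat: Black rubber mat fixed flat on the bench, 230 long (its x) x 150 wide x 6 mm thick; origin under its centre.
- mat_mid (a point): Centre of the mat's top face, 6 mm above the bench.
- frame: Mosaic frame fixed on the bench: 240 long (its x) x 180 wide board with a dark rim 16 mm high and a border of small cream and brown tiles 16 mm high; origin under its centre. In the middle an empty plywood field, 140 mm (x) x 100 mm (y), its surface 10 mm above the bench.
- frame_field (a point): Centre of the frame's empty field, on its surface; axes as the frame's.
- green_tile: Loose tile with a green glazed top and terracotta body, 70 long (its x) x 34 wide x 20 mm thick, about 90 g; origin at the centre of its underside, z up. Starts on the box floor (underside 10 mm above the bench), its length roughly across the box, with at least 25 mm free beside each long side.
- cream_tile: The same tile with a cream top, in the other place in the box; it stays there.
- blue_stack: Bystander: stack of square tiles, blue on top, about 65 x 65 x 30 mm; origin under its centre.
- ochre_stack: Bystander: stack of square tiles, ochre on top, about 65 x 65 x 30 mm; origin under its centre.
Not all that is in view belongs to the job. What is shaped like the box but turquoise is not meant.

How it is judged:
On the way, in this order (a step that is already met when the one before it is completed fails the run):
1. the lid's handle end is lifted above the end lip while the lid is still (within 20 mm) where it was shut (z of lid_front in the frame of box above 0.048 m and x of lid_front in the frame of box below 0.114 m), for 0.05 s.
2. the lid's tail has been slid out of the grooves, past the box's middle (x of lid_tail in the frame of box above 0 m), for 0.05 s.
3. the lid lies flat, handle up, released and still on the mat, its centre within 30 mm of the mat's and within 0.25 rad of the mat's length (horizontal distance between lid and mat_mid below 0.03 m and angle between the x axis of lid and the x axis of mat, either way round below 0.25 rad and angle between lid's own z axis and vertical below 0.05 rad and z of lid in the frame of mat_mid between -0.004 and 0.004 m and linear speed of lid below 0.02 m/s and contact force between the fingers and lid below 0.1 N), for 0.2 s.
At the end, for the whole second after the job is handed in: The lid lies flat, handle up, still, on the mat: centre within 30 mm, within 0.25 rad of its length (either way round). The green tile lies flat, green up, still, on the frame's empty field: within 25 mm of its middle, within 0.25 rad of its length. The cream tile is in the box (all of step 3 and x of green_tile in the frame of frame_field between -0.025 and 0.025 m and y of green_tile in the frame of frame_field between -0.025 and 0.025 m and z of green_tile in the frame of frame_field between -0.004 and 0.004 m and angle between the x axis of green_tile and the x axis of frame, either way round below 0.25 rad and angle between green_tile's own z axis and vertical below 0.06 rad and linear speed of green_tile below 0.02 m/s and x of cream_tile in the frame of box between -0.097 and 0.097 m and y of cream_tile in the frame of box between -0.049 and 0.049 m and z of cream_tile in the frame of box below 0.03 m); the robot touches nothing.
It fails at once if the green tile is dropped (falls freely, faster than 0.6 m/s) (linear speed of green_tile above 0.6 m/s and contact force between the fingers and green_tile below 0.05 N).
It fails at once if a stack of square tiles is moved by more than 30 mm (distance of any of blue_stack, ochre_stack from where it was at the start of the episode above 0.03 m).
It also fails if it takes over 64 s, if anything falls off the work surface, if the arm or the gripper's body presses on something with over 40 N, if the wrist force passes 120 N, or if a joint passes its speed limit or range.

### The arm

A 6-joint arm with a two-finger parallel gripper is mounted at the origin on the work surface. World frame = base frame: x ahead of the robot, y to its left, z up, the work surface at z = 0. Lengths are in m, angles in rad, forces in N, time in s.
With the tool pointing down it reaches from about 0.35 to 0.925 m from the base axis. Payload 6.4 kg.
Tool frame: the origin (TCP) lies on the centre line of the jaws, within the pads' length; the fingertips stand 17 mm ahead of it and the grasp point (between the pads) lies 2 mm behind it; x points along the fingers, y is the direction in which the jaws open and shut, and the axes are right-handed (so a half turn about x gives the same grasp; the last joint's range is limited). The gripper opens to 85 mm and grips with 20 to 120 N. Pads are 22 mm wide; open, the fingers measure 114 mm over their backs; the gripper's body (76 mm by 85 mm) begins 54 mm behind the grasp point. The pads swing forward as they close: fully open they stand 13 mm farther back than shut.
Start: joints at [1.168, 0.245, 1.558, -0, 1.339, -0.174], TCP at [0.147, 0.633, 0.248] pointing down, gripper open.
Joint ranges: [-3.13, 3.13], [-1.02, 2.26], [0.13, 2.54], [-0.95, 4.09], [0.21, 2.88], [-2.74, 2.74]. Speed limits (rad/s): [2.57, 2.57, 3.14, 3.14, 3.14, 3.14].

### API

Orientations are given as a rotation vector (axis times angle).
In Python, from cell import arm, cams gives the robot as it stands. The module is installed in compiled form; this text tells all that it offers. Calls block until the motion is done:
- arm.reach(position, orientation): joint-space move of the TCP to a pose.
- arm.movel(position, orientation=None, rate=0.15): straight line of the TCP; orientation=None keeps the orientation; rate is the mean speed in m/s.
- arm.movej(angles): joint-space move.
- arm.open_jaws() and arm.close(grasp_force=None): open the fingers fully, or close them until they stop; grasp_force is the grip in N (None keeps the last).
- arm.wait(seconds).
- arm.solve_ik(position, orientation): joint angles nearest the present ones, or None.
- cams.camera(name): name is "scene" or "side" or "wrist"; returns a dict with "frame" (480x640x3 uint8, red, green, blue), "mtx" (3x3 intrinsics, pixels), "k1" (the pictures are not rectified: a ray, as slopes to the right and down, at radius r is drawn at 1 + k1 r^2 times it, then the intrinsics apply), "rvec" (rotation vector, rad) and "tvec" (3), from world to camera coordinates, as OpenCV has them. Camera axes: x right, y down, z forward; pixel columns grow to the right and rows downward; lengths in m; the calibration is good to about 2 mm. A picture is of the moment at which its call begins. There is no depth.
A pose or a line that the arm cannot do raises arm.MotionError and nothing moves.
- arm.finish_job(): hands the job in, once; it reports no verdict.
Readings, each from a call of its own:
- arm.get_clock(): time.
- arm.get_joint_positions(): joint angles.
- arm.get_qd(): joint speeds.
- arm.get_joint_efforts(): joint torques, N m.
- arm.get_ee_pos(): TCP position.
- arm.get_ee_rot(): TCP orientation.
- arm.get_wrist_force(): force on the tool from outside, world axes, zero at the start.
- arm.get_wrist_torque(): the same for the moment, N m.
- arm.get_grip_width(): opening from 0.0 (shut) to 1.0 (fully open).
Only numpy, scipy, OpenCV 4.12 (cv2) and the standard library are available. Lean on these libraries where they do the work, as an engineer would, in place of code of your own. Each camera call takes 0.05 s, during which the arm holds its last target. There are 200 camera calls.

## Working session

There is one attempt and no reset: what is moved stays moved. The work goes in short steps, each a Python script; the robot and the scene stay as the last script left them, time stands still between calls to the robot, and variables do not carry over. Pictures are saved under pics/ and viewed, about 8 in all and at most 12, crops included, and the job is handed in when it is done.

```bash
mkdir -p pics; python3 - <<'E'
from cell import arm,cams
import cv2,numpy as np,pickle
d={}
for n in("scene","side","wrist"):
    c=cams.camera(n);d[n]=c;cv2.imwrite(f"pics/{n}0.png",c["frame"][:,:,::-1])
    R=cv2.Rodrigues(np.array(c["rvec"],float))[0];print(n,-R.T@c["tvec"],R[2],c["k1"],np.array(c["mtx"]).tolist())
pickle.dump(d,open("d0.pkl","wb"));print(arm.get_clock(),arm.get_ee_rot())
E
```

```text
scene [ 0.93476103 -0.57711092  0.69017809] [-0.50143355  0.58325174 -0.63904758] -0.03645496029664609 [[434.2174671823242, 0.0, 321.94786712850345], [0.0, 434.2174671823242, 247.08374429583606], [0.0, 0.0, 1.0]]
side [0.13734434 1.19001066 0.83292849] [ 0.21351435 -0.81831686 -0.53363764] -0.1469839614092128 [[603.8156628093845, 0.0, 324.51160577052286], [0.0, 603.8156628093845, 227.66881641706433], [0.0, 0.0, 1.0]]
wrist [0.07740537 0.65020033 0.37279815] [ 0.27471783 -0.06700043 -0.95918771] -0.04487018066528535 [[346.34642225652254, 0.0, 318.21945502931936], [0.0, 346.34642225652254, 232.8538217302302], [0.0, 0.0, 1.0]]
0.15 [ 0.17854822  1.56376567 -0.18081774]
```

View pics/scene0.png

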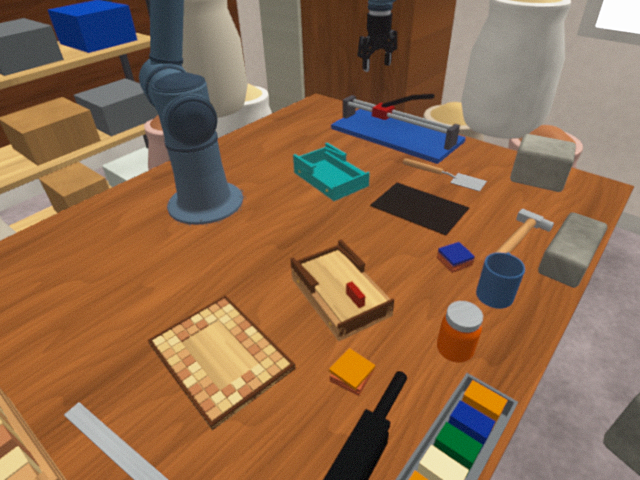

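View pics/side0.png

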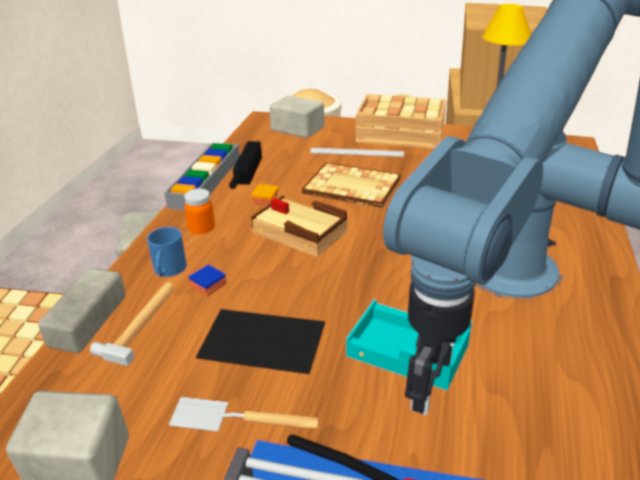

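Scene view: box at (342,287) with red handle at (355,293), mat at (420,208), frame at (220,358), blue stack at (456,256), ochre stack at (352,368). The side view agrees: handle (279,205), mat (262,340), frame (352,183).

```bash
cat > h.py <<'E'
import cv2,numpy as np,pickle
from scipy.spatial.transform import Rotation as Ro
def cam(c):
    R=cv2.Rodrigues(np.array(c["rvec"],float))[0];t=np.array(c["tvec"],float).ravel();return R,t,-R.T@t
def rays(c,px):
    R,t,o=cam(c);K=np.array(c["mtx"]);q=(np.atleast_2d(px).astype(float)-K[:2,2])/[K[0,0],K[1,1]]
    u=q.copy()
    for _ in range(20): u=q/(1+c["k1"]*(u**2).sum(1,keepdims=True))
    d=np.c_[u,np.ones(len(u))]@R;return o,d
def onz(c,px,z):
    o,d=rays(c,px);return o+d*((z-o[2])/d[:,2])[:,None]
def tri(obs):
    A=np.zeros((3,3));b=np.zeros(3);L=[]
    for c,p in obs:
        o,d=rays(c,p);d=d[0]/np.linalg.norm(d[0]);P=np.eye(3)-np.outer(d,d);A+=P;b+=P@o;L.append((P,o))
    x=np.linalg.solve(A,b);return x,max(np.linalg.norm(P@(x-o)) for P,o in L)
def proj(c,p):
    R,t,o=cam(c);K=np.array(c["mtx"]);q=np.atleast_2d(p)@R.T+t;u=q[:,:2]/q[:,2:];u=u*(1+c["k1"]*(u**2).sum(1,keepdims=True))
    return u*[K[0,0],K[1,1]]+K[:2,2]
def hsv(c): return cv2.cvtColor(c["frame"],cv2.COLOR_RGB2HSV)
def blob(mask,near=None,amin=40):
    cs=[k for k in cv2.findContours(mask.astype(np.uint8)*255,cv2.RETR_EXTERNAL,cv2.CHAIN_APPROX_NONE)[0] if cv2.contourArea(k)>amin]
    if near is None:return max(cs,key=cv2.contourArea)
    return min(cs,key=lambda k:np.hypot(*(k.reshape(-1,2).mean(0)-near)))
def quad(k):
    h=cv2.convexHull(k)
    for e in np.linspace(.01,.15,60):
        a=cv2.approxPolyDP(h,e*cv2.arcLength(h,True),True)
        if len(a)==4:return a.reshape(4,2).astype(float)
def red(c): H=hsv(c);return ((H[...,0]<6)|(H[...,0]>174))&(H[...,1]>190)&(H[...,2]>90)
def black(c): return hsv(c)[...,2]<40
# tool pointing down, jaw axis (tool y) at world angle a; pitch tilts about axis
def down(a):
    y=np.array([np.cos(a),np.sin(a),0]);x=np.array([0,0,-1.]);return Ro.from_matrix(np.c_[x,y,np.cross(x,y)])
E
python3 - <<'E'
from h import *
d=pickle.load(open("d0.pkl","rb"));s,w=d["scene"],d["side"]
cen=lambda k:k.reshape(-1,2).mean(0)
ks,kw=blob(red(s),(355,293)),blob(red(w),(279,205))
print("handle",cv2.boundingRect(ks),cv2.boundingRect(kw),tri([(s,cen(ks)),(w,cen(kw))]))
for c,p in((s,(420,208)),(w,(262,340))):
    q=onz(c,quad(blob(black(c),p)),.006);print("mat",q[:,:2].round(3).tolist(),q.mean(0).round(3))
# frame rim
for c,p in((s,(220,358)),(w,(352,183))):
    H=hsv(c);m=(H[...,2]<110)
    k=blob(m,p,100);q=onz(c,quad(k),.016);print("frame",quad(k).tolist(),q[:,:2].round(3).tolist(),q.mean(0).round(3))
for c,p in((s,(456,253)),(w,(208,277))):
    H=hsv(c);k=blob((abs(H[...,0].astype(int)-118)<8)&(H[...,1]>180),p);print("blue",onz(c,[cen(k)],.03).round(3))
for c,p in((s,(352,368)),(w,(265,192))):
    H=hsv(c);k=blob((abs(H[...,0].astype(int)-19)<4)&(H[...,1]>220)&(H[...,2]>200),p);print("ochre",onz(c,[cen(k)],.03).round(3))
# rough box corners by eye
print("box approx",onz(s,[(292,262),(347,241),(392,297),(337,322)],.05).round(3).tolist())
E
```

```text
handle (347, 282, 17, 25) (271, 198, 17, 15) (array([ 0.58563764, -0.07497794,  0.06092914]), np.float64(0.00021503955794656272))
mat [[0.125, 1.116], [0.133, 1.093], [0.018, 0.896], [0.054, 1.048]] [0.083 1.038 0.006]
mat [[0.599, 0.424], [0.603, 0.292], [0.388, 0.281], [0.381, 0.419]] [0.493 0.354 0.006]
frame [[225.0, 296.0], [294.0, 369.0], [212.0, 429.0], [148.0, 340.0]] [[0.346, -0.218], [0.587, -0.261], [0.561, -0.431], [0.318, -0.393]] [ 0.453 -0.326  0.016]
frame [[345.0, 212.0], [318.0, 242.0], [286.0, 231.0], [322.0, 205.0]] [[0.429, -0.149], [0.464, 0.004], [0.556, -0.028], [0.498, -0.173]] [ 0.487 -0.086  0.016]
blue [[0.676 0.2   0.03 ]]
blue [[0.67  0.209 0.03 ]]
ochre [[ 0.672 -0.2    0.03 ]]
ochre [[ 0.668 -0.194  0.03 ]]
box approx [[0.413, -0.074, 0.05], [0.464, 0.061, 0.05], [0.644, -0.027, 0.05], [0.598, -0.148, 0.05]]
```

```bash
cat >> h.py <<'E'
def look(arm,cams,name,target,a,h):
    """tool down, jaw angle a, camera axis through target (3), TCP height h"""
    d=pickle.load(open("d0.pkl","rb"))["wrist"];R,t,o=cam(d)
    T=Ro.from_rotvec([0.17854822,1.56376567,-0.18081774]);p0=np.array([.147,.633,.248])
    off=T.inv().apply(o-p0);f=T.inv().apply(R[2]);D=down(a)
    co=D.apply(off);cf=D.apply(f);s=(h+co[2]-target[2])/-cf[2]
    p=np.array(target)-cf*s-co;p[2]=h
    arm.reach(list(p),list(D.as_rotvec()));c=cams.camera("wrist");pickle.dump(c,open(name+".pkl","wb"))
    cv2.imwrite(f"pics/{name}.png",c["frame"][:,:,::-1]);return c
E
python3 - <<'E'
from h import *
from cell import arm,cams
T=Ro.from_rotvec(arm.get_ee_rot()).as_matrix();print(T.round(2).tolist())
for a in (-.43+np.pi/2,-.43-np.pi/2,0,np.pi):
  for p in ([.53,-.05,.3],[.58,-.08,.06],[.49,.35,.1]): 
    q=arm.solve_ik(p,list(down(a).as_rotvec()));print(round(a,2),p,None if q is None else np.round(q,2))
c=look(arm,cams,"m1",(.49,.353,.006),np.pi/2,.25)
c=look(arm,cams,"b1",(.53,-.05,.04),-.43+np.pi/2,.25)
c=look(arm,cams,"b2",(.57,-.07,.04),-.43+np.pi/2,.20)
print(arm.get_clock(),arm.get_ee_pos(),arm.get_joint_positions())
cv2.imwrite("pics/v1.png",np.hstack([cv2.resize(cv2.imread(f"pics/{n}.png"),(400,300)) for n in("m1","b2")]))
E
```

```text
[[-0.0, 0.23, 0.97], [-0.0, 0.97, -0.23], [-1.0, -0.0, -0.0]]
1.14 [0.53, -0.05, 0.3] [-0.31 -0.07  1.8  -0.    1.41 -1.45]
1.14 [0.58, -0.08, 0.06] [-0.33  0.34  1.82 -0.    0.98 -1.47]
1.14 [0.49, 0.35, 0.1] [ 0.43  0.31  1.77  0.    1.06 -0.71]
-2.0 [0.53, -0.05, 0.3] [-0.31 -0.07  1.8  -0.    1.41  1.69]
-2.0 [0.58, -0.08, 0.06] [-0.33  0.34  1.82 -0.    0.98  1.67]
-2.0 [0.49, 0.35, 0.1] [ 0.43  0.31  1.77 -0.    1.06  2.43]
0 [0.53, -0.05, 0.3] [-0.31 -0.07  1.8  -0.    1.41 -0.31]
0 [0.58, -0.08, 0.06] [-0.33  0.34  1.82 -0.    0.98 -0.33]
0 [0.49, 0.35, 0.1] [ 0.43  0.31  1.77 -0.    1.06  0.43]
3.14 [0.53, -0.05, 0.3] None
3.14 [0.58, -0.08, 0.06] None
3.14 [0.49, 0.35, 0.1] [ 0.43  0.31  1.77 -0.    1.06 -2.71]
3.7083 [ 0.55867902 -0.0643548   0.20013129] [-3.16340806e-01  9.05857736e-02  1.82439584e+00  1.72420695e-04
  1.22703556e+00 -1.45836526e+00]
```

View pics/b1.png

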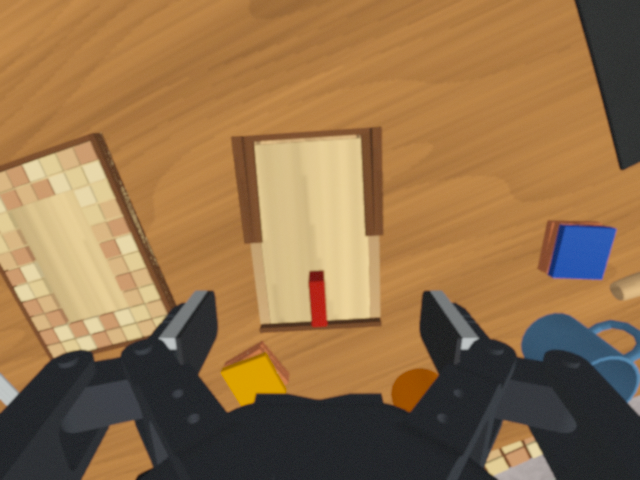

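View pics/v1.png

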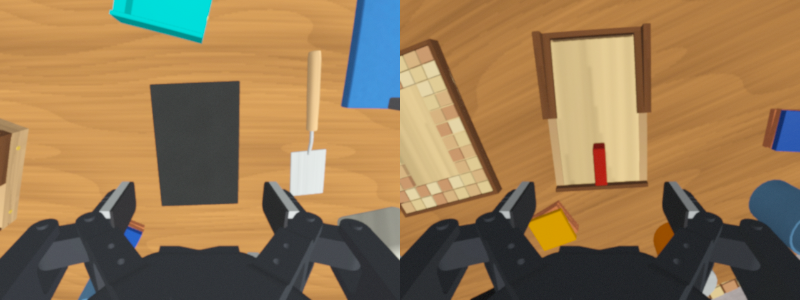

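b1: box with rails x 233–383, y 127–243, red handle at (317,300), dark lip along (261,328)–(381,321), ochre stack (253,377), blue stack (583,250). v1 left: mat at roughly (300–480, 160–412) in full-size pixels.

```bash
python3 - <<'E'
from h import *
L=lambda n:pickle.load(open(n+".pkl","rb"))
b1,b2,m1=L("b1"),L("b2"),L("m1");d=pickle.load(open("d0.pkl","rb"))
ang=lambda v:np.arctan2(v[1],v[0])
cs=[]
for c in(b1,b2):
    H=hsv(c);r=((H[...,0]<8)|(H[...,0]>172))&(H[...,1]>150);ys,xs=np.where(r&(np.arange(480)[:,None]<345)&(np.abs(np.arange(640)-320)<60)); v=H[ys,xs,2]
    print("V pct",np.percentile(v,[5,25,50,75,95]))
    k=blob(r&(H[...,2]>150),(318,300));q=cv2.boxPoints(cv2.minAreaRect(k));P=onz(c,q,.074)
    e=[P[1]-P[0],P[2]-P[1]];print("handle top",q.round().tolist(),P.mean(0).round(4),[(np.linalg.norm(x).round(4),ang(x).round(3)) for x in e]);cs.append((c,q.mean(0)))
print("tri top",tri(cs))
# lip + rails: dark brown
for c in(b1,b2):
    H=hsv(c);m=(H[...,2]<125)&(H[...,1]>90)&~(((H[...,0]<5)|(H[...,0]>172))&(H[...,1]>200))
    k=[x for x in cv2.findContours(m.astype(np.uint8),cv2.RETR_EXTERNAL,cv2.CHAIN_APPROX_NONE)[0] if cv2.contourArea(x)>150]
    for x in k:
        b=cv2.boundingRect(x)
        if 180<b[0]<420 and b[1]<360:
            q=cv2.boxPoints(cv2.minAreaRect(x));print("dark",b,q.round(1).tolist(),onz(c,q,.048)[:,:2].round(4).tolist())
q=quad(blob(hsv(m1)[...,2]<75,(400,285)));P=onz(m1,q,.006);print("mat",q.tolist(),P.round(4).tolist(),P.mean(0),[(np.linalg.norm(P[i]-P[i-1]).round(3),ang(P[i]-P[i-1]).round(3)) for i in range(4)])
# scene matte check
k=blob(hsv(d["scene"])[...,2]<60,(420,208));print("mat scene",onz(d["scene"],quad(k),.006).mean(0))
E
```

```text
V pct [113. 171. 180. 182. 185.]
handle top [[309.0, 282.0], [323.0, 281.0], [327.0, 326.0], [312.0, 327.0]] [ 0.5864 -0.0749  0.074 ] [(np.float64(0.0139), np.float64(1.225)), (np.float64(0.0489), np.float64(-0.355))]
V pct [112. 172. 178. 180. 183.]
handle top [[308.0, 239.0], [327.0, 237.0], [331.0, 295.0], [313.0, 297.0]] [ 0.5863 -0.075   0.074 ] [(np.float64(0.014), np.float64(1.222)), (np.float64(0.0485), np.float64(-0.349))]
tri top (array([ 0.58531541, -0.07450111,  0.07522239]), np.float64(3.454745339416962e-05))
dark (260, 322, 53, 10) [[259.79998779296875, 323.8999938964844], [311.70001220703125, 321.3999938964844], [312.0, 328.70001220703125], [260.1000061035156, 331.1000061035156]] [[0.5946, -0.1472], [0.6149, -0.0952], [0.6231, -0.0986], [0.6026, -0.151]]
dark (327, 318, 54, 10) [[326.6000061035156, 320.6000061035156], [379.79998779296875, 317.3999938964844], [380.20001220703125, 324.5], [327.0, 327.6000061035156]] [[0.6206, -0.0802], [0.6409, -0.0271], [0.649, -0.0299], [0.6286, -0.0833]]
dark (233, 137, 29, 105) [[233.0, 137.0], [261.0, 137.0], [261.0, 241.0], [233.0
[... 667 characters left out ...]
04], [0.6031, -0.1508]]
dark (212, 39, 189, 151) [[211.8000030517578, 52.099998474121094], [398.6000061035156, 38.29999923706055], [408.79998779296875, 177.3000030517578], [222.10000610351562, 191.10000610351562]] [[0.409, -0.0809], [0.4576, 0.0467], [0.5551, 0.0175], [0.5027, -0.1235]]
mat [[381.0, 131.0], [378.0, 323.0], [260.0, 327.0], [242.0, 137.0]] [[0.3804, 0.4186, 0.006], [0.6033, 0.4264, 0.006], [0.6089, 0.2833, 0.006], [0.3863, 0.2753, 0.006]] [0.49473833 0.35091492 0.006     ] [(np.float64(0.144), np.float64(1.612)), (np.float64(0.223), np.float64(0.035)), (np.float64(0.143), np.float64(-1.531)), (np.float64(0.223), np.float64(-3.105))]
mat scene [0.49708026 0.34430809 0.006     ]
```

```bash
cat > lid.py <<'E'
from h import *
from cell import arm,cams
yaw=-.362;ux=np.array([np.cos(yaw),np.sin(yaw),0]);uy=np.array([-np.sin(yaw),np.cos(yaw),0])
H=np.array([.586,-.0748,0]);D=down(yaw+np.pi/2);zg=.065;th=.09
E
python3 - <<'E'
from lid import *
F=lambda s:print(s,round(arm.get_clock(),2),np.round(arm.get_ee_pos(),4),"F",np.round(arm.get_wrist_force(),1),"w",round(arm.get_grip_width(),3))
g=H+[0,0,zg]
arm.reach(list(g+[0,0,.07]),list(D.as_rotvec()));arm.movel(list(g),rate=.12);F("down")
arm.close(80);F("grip")
piv=H-ux*.153+[0,0,.038];Q=Ro.from_rotvec(-uy*th)
arm.movel(list(piv+Q.apply(g-piv)),list((Q*D).as_rotvec()),rate=.03);arm.wait(.15);F("tilt")
for n in("scene","wrist"):
    c=cams.camera(n);pickle.dump(c,open(f"t_{n}.pkl","wb"));cv2.imwrite(f"pics/t_{n}.png",c["frame"][:,:,::-1])
s=cv2.resize(cv2.imread("pics/t_scene.png")[220:345,260:420],(480,375));w=cv2.resize(cv2.imread("pics/t_wrist.png"),(320,240))
o=np.zeros((375,800,3),np.uint8);o[:,:480]=s;o[:240,480:]=w;cv2.imwrite("pics/v2.png",o)
E
```

```text
down 4.83 [ 0.5868 -0.075   0.0662] F [ 0.  -0.1 -0.3] w 0.996
grip 5.47 [ 0.5863 -0.0749  0.0654] F [1.1 0.1 2.8] w 0.171
tilt 6.23 [ 0.5828 -0.0736  0.0782] F [-1.   0.6 -0.3] w 0.173
```

View pics/v2.png

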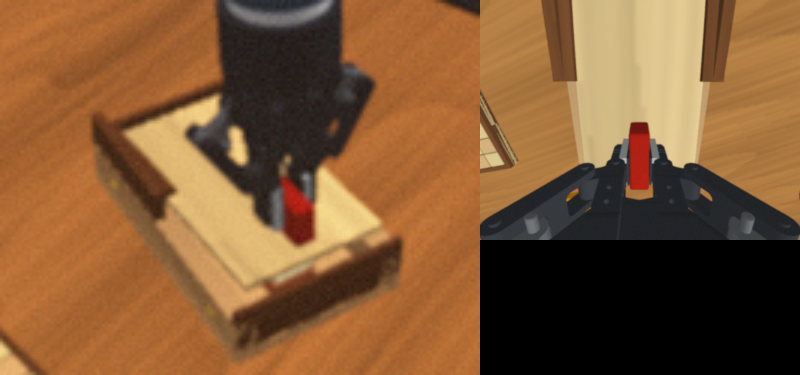

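The lid end stands raised in the grip, with a gap showing over the lip (scene crop: end edge (255,285)–(380,225)). I'll slide along the lid's own tilted plane and watch the force.

```bash
python3 - <<'E'
from lid import *
s=pickle.load(open("t_scene.pkl","rb"));lip=np.array([.621,-.0885])
for z in(.044,.055,.06):
    P=onz(s,[(345,315),(386.7,295)],z)[:,:2];print(z,((P-lip)@ux[:2]+.1).round(4),((P-lip)@uy[:2]).round(3))
F=lambda s:print(s,round(arm.get_clock(),2),np.round(arm.get_ee_pos(),4),"F",np.round(arm.get_wrist_force(),1),"w",round(arm.get_grip_width(),3))
v=ux*np.cos(th)+np.array([0,0,np.sin(th)])
p0=np.array(arm.get_ee_pos())
ok=True
for d in(.02,.06,.122):
    arm.movel(list(p0+v*d),rate=.08);F(d)
    if np.linalg.norm(arm.get_wrist_force())>20: ok=False;break
arm.wait(.1)
c=cams.camera("scene");pickle.dump(c,open("t2.pkl","wb"))
cv2.imwrite("pics/t2.png",cv2.resize(c["frame"][180:400,230:470,::-1],(600,550)))
E
```

```text
0.044 [0.0877 0.0857] [-0.038  0.064]
0.055 [0.0958 0.0939] [-0.043  0.057]
0.06 [0.0995 0.0976] [-0.046  0.054]
0.02 6.73 [ 0.6017 -0.0808  0.0799] F [-0.6  0.1 -1.1] w 0.171
0.06 7.38 [ 0.6383 -0.0946  0.0833] F [ 0.3  0.5 -2.2] w 0.174
0.122 8.31 [ 0.696  -0.1164  0.0888] F [-0.1  1.2 -1.4] w 0.174
```

View pics/t2.png

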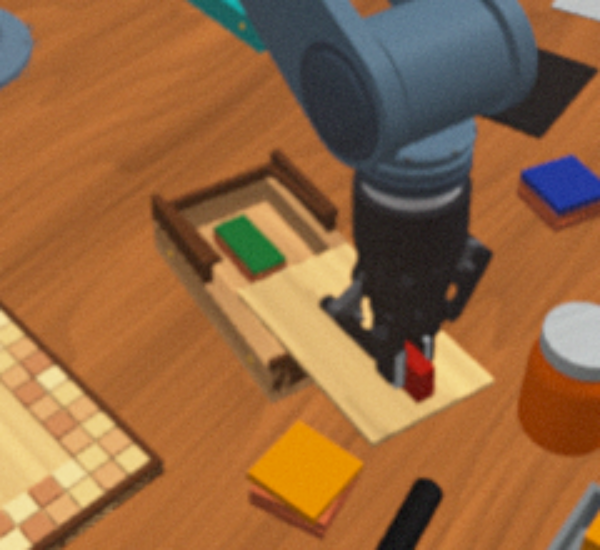

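The lid is out: its tail is past the rails, and the green tile is uncovered at (248,245) in the crop. Next I lift it and carry it to the mat.

```bash
python3 - <<'E'
from lid import *
F=lambda s:print(s,round(arm.get_clock(),2),np.round(arm.get_ee_pos(),4),"F",np.round(arm.get_wrist_force(),1),"w",round(arm.get_grip_width(),3))
p=np.array(arm.get_ee_pos());arm.movel(list(p+[0,0,.11]),rate=.15);F("up")
my=.036;M=np.array([.495,.350,0]);t=M+.059*np.array([np.cos(my),np.sin(my),0]);o=list(down(my+np.pi/2).as_rotvec())
arm.reach(list(t+[0,0,.20]),o);arm.movel(list(t+[0,0,.07]),rate=.15);F("above")
f0=np.array(arm.get_wrist_force())
ci=[cams.camera(n) for n in("side","wrist")];pickle.dump(ci,open("m2.pkl","wb"))
for z in np.arange(.05,.0309,-.002):
    arm.movel(list(t+[0,0,z]),rate=.04);f=np.array(arm.get_wrist_force())-f0
    if f[2]>3: break
F("low");print(f)
a=cv2.resize(ci[0]["frame"][250:420,150:380,::-1],(400,296));c=cams.camera("side");b=cv2.resize(c["frame"][250:420,150:380,::-1],(400,296))
cv2.imwrite("pics/v3.png",np.hstack([a,b]))
E
```

```text
up 9.34 [ 0.6953 -0.1162  0.1975] F [-0.1  0.2 -1.9] w 0.171
above 12.14 [0.5549 0.3525 0.0713] F [ 0.9 -0.2 -1.6] w 0.173
low 15.14 [0.5543 0.3523 0.0334] F [-4.1 -2.   7.1] w 0.171
[-4.96945401 -1.7252511   8.69576441]
```

View pics/v3.png

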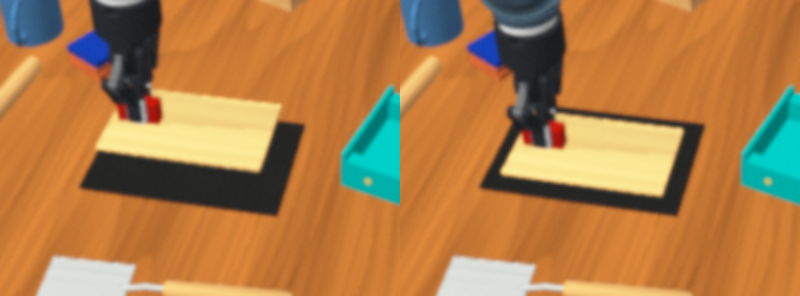

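Left: the lid hangs level above the mat. Right: it lies on the mat, centred. I release it and look at the box and frame.

```bash
python3 - <<'E'
from lid import *
arm.open_jaws();arm.wait(.1)
p=np.array(arm.get_ee_pos());arm.movel(list(p+[0,0,.12]),rate=.2)
m=look(arm,cams,"m3",(.495,.35,.01),.036+np.pi/2,.25)
b=look(arm,cams,"g1",(.50,-.045,.02),yaw+np.pi/2,.25)
f=look(arm,cams,"f1",(.455,-.326,.01),.8,.25)
g=look(arm,cams,"g2",(.53,-.06,.02),yaw,.25)
print(arm.get_clock())
I=[cv2.resize(cv2.imread(f"pics/{n}.png"),(400,300)) for n in("m3","g1","f1","g2")]
cv2.imwrite("pics/v4.png",np.vstack([np.hstack(I[:2]),np.hstack(I[2:])]))
E
```

```text
21.5333
```

View pics/v4.png

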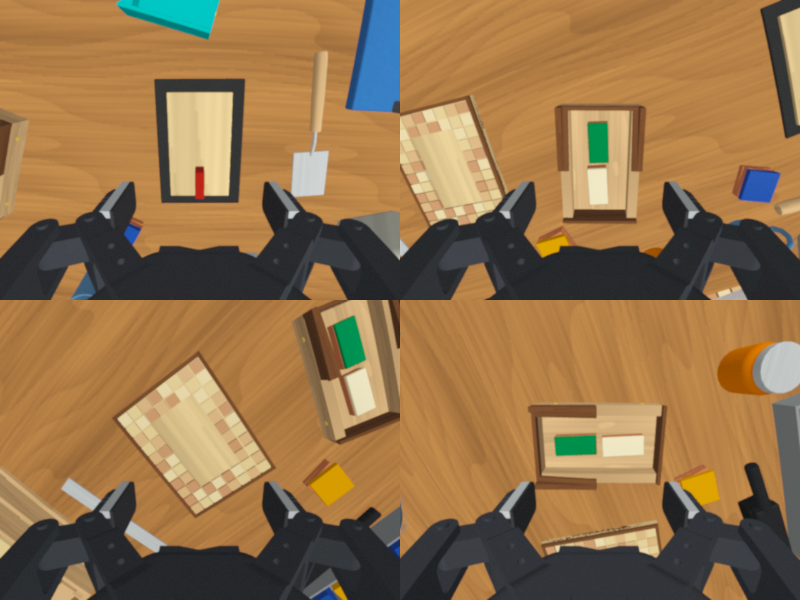

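View 4: lid centred on the mat with a black margin all round. In the box, green lies at (598,142) in the top-right panel and cream at (597,185). Both tiles lie with their length along the box, not across as the text says. The frame shows clearly in f1. I measure the tiles, rails and field.

```bash
python3 - <<'E'
from lid import *
L=lambda n:pickle.load(open(n+".pkl","rb"));g1,g2,f1,m3=map(L,("g1","g2","f1","m3"))
lip=np.array([.621,-.0885]);bc=lip-.1*ux[:2]
tob=lambda P:np.c_[(P[:,:2]-bc)@ux[:2],(P[:,:2]-bc)@uy[:2]].round(4).tolist()
ang=lambda v:np.arctan2(v[1],v[0])
def rect(c,k,z,t):
    q=cv2.boxPoints(cv2.minAreaRect(k));P=onz(c,q,z);i=np.argmax([np.linalg.norm(P[1]-P[0]),np.linalg.norm(P[2]-P[1])])
    print(t,P.mean(0).round(4),"dims",[np.linalg.norm(P[1]-P[0]).round(4),np.linalg.norm(P[2]-P[1]).round(4)],"ang",ang([P[1]-P[0],P[2]-P[1]][i]).round(3)," box",tob(P),tob(P.mean(0)[None]));return q.mean(0)
qg=[];qc=[]
for c in(g1,g2):
    H=hsv(c);qg.append((c,rect(c,blob((abs(H[...,0].astype(int)-75)<14)&(H[...,1]>150)),.03,"green")))
    near=proj(c,[bc[0]+.04*ux[0],bc[1]+.04*ux[1],.03])[0]
    qc.append((c,rect(c,blob((H[...,1]<65)&(H[...,2]>190),near),.03,"cream")))
print("tri",tri(qg),tri(qc))
# frame outer rim from f1, inner corners by hand later
H=hsv(f1);k=blob((H[...,2]<140)&(H[...,1]>60),(390/1,270),300);rect(f1,k,.016,"frame")
q=quad(k);P=onz(f1,q,.016);print(q.tolist(),P.mean(0),[np.linalg.norm(P[i]-P[i-1]).round(3) for i in range(4)])
rect(m3,blob(((hsv(m3)[...,0]<9)|(hsv(m3)[...,0]>172))&(hsv(m3)[...,1]>150)&(hsv(m3)[...,2]>150),(400,365)),.042,"lidhandle")
rect(m3,blob(hsv(m3)[...,2]<75,(400,285)),.006,"mat")
o=np.zeros((600,800,3),np.uint8);o[:,:400]=cv2.resize(cv2.imread("pics/g1.png")[200:460,300:500],(400,520))[:520].repeat(1,0) if 0 else cv2.resize(cv2.imread("pics/g1.png")[200:470,300:480],(400,600));o[:,400:]=cv2.resize(cv2.imread("pics/f1.png")[70:360,170:450],(400,414)).copy() if 0 else cv2.resize(cv2.imread("pics/f1.png")[70:360,170:450],(400,600));cv2.imwrite("pics/v5.png",o)
E
```

```text
green [ 0.4928 -0.0431  0.03  ] dims [np.float64(0.0304), np.float64(0.0669)] ang -0.329  box [[-0.0691, -0.0188], [-0.0698, 0.0116], [-0.0029, 0.0138], [-0.0021, -0.0182]] [[-0.036, -0.0029]]
cream [ 0.5672 -0.0721  0.03  ] dims [np.float64(0.0327), np.float64(0.0694)] ang -0.311  box [[0.0099, -0.0214], [0.0083, 0.0113], [0.0776, 0.0149], [0.0794, -0.0196]] [[0.0438, -0.0037]]
green [ 0.4941 -0.0422  0.03  ] dims [np.float64(0.0662), np.float64(0.031)] ang -0.329  box [[-0.0682, 0.0128], [-0.002, 0.015], [-0.0012, -0.016], [-0.0689, -0.0183]] [[-0.0351, -0.0016]]
cream [ 0.5681 -0.0716  0.03  ] dims [np.float64(0.068), np.float64(0.0334)] ang -0.311  box [[0.0092, 0.0119], [0.0772, 0.0154], [0.0807, -0.0178], [0.011, -0.0214]] [[0.0445, -0.003]]
tri (array([ 0.49321944, -0.04323819,  0.02508723]), np.float64(4.487128840279752e-05)) (array([ 0.56811993, -0.07257361,  0.0260951 ]), np.float64(8.117482860714619e-05))
frame [ 0.4463 -0.3297  0.016 ] dims [np.float64(0.1783), np.float64(0.2383)] ang -0.145  box [[-0.0883, -0.3947], [-0.1137, -0.2182], [0.1191, -0.167], [0.1709, -0.3699]] [[0.022, -0.2875]]
[[318.0, 82.0], [440.0, 268.0], [311.0, 347.0], [180.0, 187.0]] [ 0.44792896 -0.32301688  0.016     ] [np.float64(0.177), np.float64(0.237), np.float64(0.178), np.float64(0.237)]
lidhandle [0.5543 0.3533 0.042 ] dims [np.float64(0.049), np.float64(0.0135)] ang -3.111  box [[-0.0935, 0.3926], [-0.1388, 0.3738], [-0.144, 0.3862], [-0.099, 0.4055]] [[-0.1188, 0.3895]]
mat [0.4951 0.3506 0.006 ] dims [np.float64(0.145), np.float64(0.226)] ang 0.093  box [[-0.2492, 0.2554], [-0.3053, 0.3892], [-0.1023, 0.4885], [-0.036, 0.331]] [[-0.1732, 0.366]]
```

View pics/v5.png

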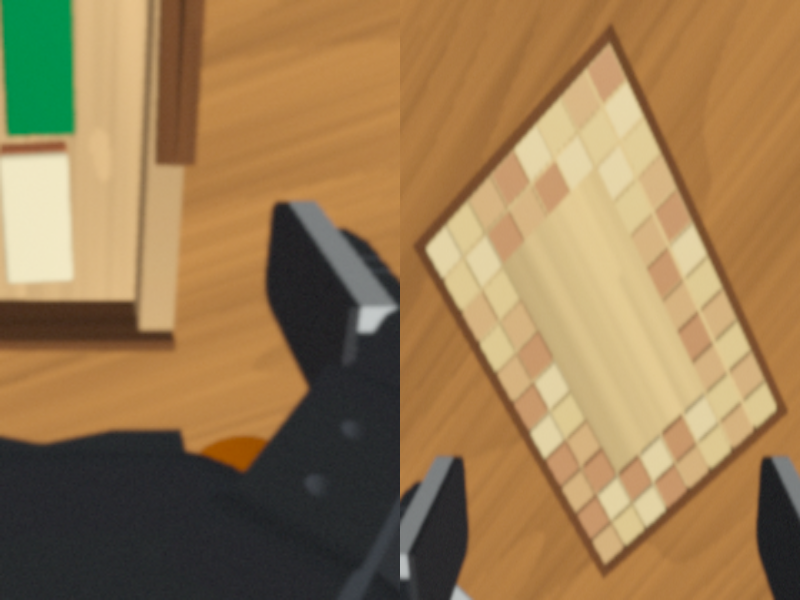

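```bash
python3 - <<'E'
from lid import *
L=lambda n:pickle.load(open(n+".pkl","rb"));g1=L("g1")
d=L("d0")["wrist"];R0,t0,o0=cam(d);T0=Ro.from_rotvec([0.17854822,1.56376567,-0.18081774]);p0=np.array([.147,.633,.248])
tool=lambda P:proj(d,T0.apply(np.array(P,float)/1000)+p0)
im=cv2.imread("pics/wrist0.png");S=3
x0,y0=400,270;a=cv2.resize(im[y0:y0+200,x0:x0+133],(399,600),interpolation=cv2.INTER_CUBIC)
for tx,col in((4,(0,255,0)),(17,(255,0,255))):
  for y,rad in((42.5,4),(57,7)):
    for z in(-11,11):
      for sg in(1,-1):
        p=tool([[tx,sg*y,z]])[0]
        if p[0]>x0: print(tx,sg*y,z,p.round());cv2.circle(a,tuple(int(v) for v in (p-[x0,y0])*S),rad,col,2)
g=cv2.imread("pics/g1.png")[205:455,300:500];b=cv2.resize(g,(400,500));
lip=np.array([.621,-.0885]);bc=lip-.1*ux[:2]
for y in(-66,-49,49,66):
  for x in(-103,-4):
    P=np.r_[bc+ux[:2]*x/1000+uy[:2]*y/1000,.065];q=(proj(g1,P)[0]-[300,205])*2;cv2.circle(b,tuple(int(v) for v in q),4,(255,0,255),1)
for x,y in((-97,-49),(-97,49),(97,-49),(97,49)):
    P=np.r_[bc+ux[:2]*x/1000+uy[:2]*y/1000,.01];q=(proj(g1,P)[0]-[300,205])*2;cv2.circle(b,tuple(int(v) for v in q),4,(255,255,0),1)
o=np.zeros((600,800,3),np.uint8);o[:,:399]=a;o[:500,400:]=b;cv2.imwrite("pics/v6.png",o)
E
```

```text
4 42.5 -11 [421. 286.]
4 42.5 11 [416. 333.]
4 57 -11 [456. 286.]
4 57 11 [450. 333.]
17 42.5 -11 [413. 274.]
17 42.5 11 [409. 318.]
17 57 -11 [445. 274.]
17 57 11 [440. 317.]
```

View pics/v6.png

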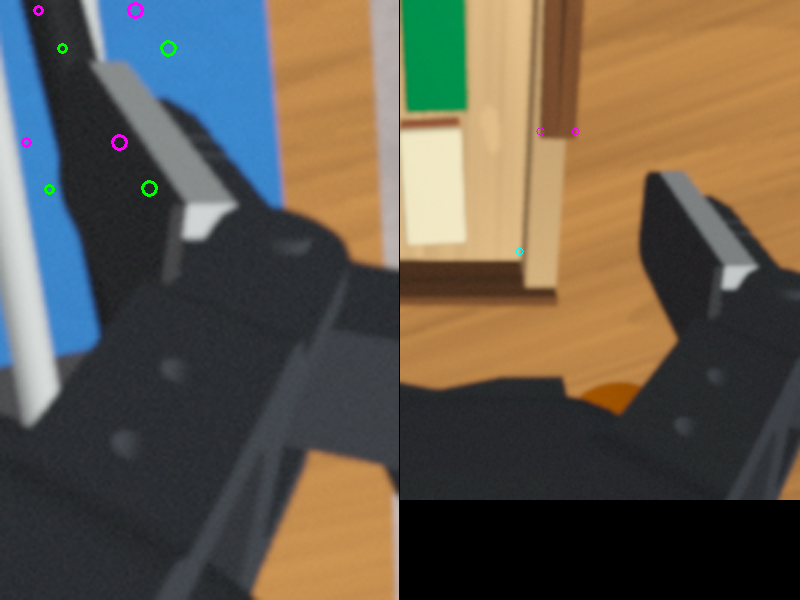

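Markers fit: the rail inner edges stand at ±49 mm, so 98 mm is clear, and the open fingers are 114 mm wide. They fit only diagonally. I'll go in with the jaws turned 48° so that closing swings the tile square to the pads. There is room for it to turn.

```bash
python3 - <<'E'
from lid import *
L=lambda n:pickle.load(open(n+".pkl","rb"));f1=L("f1")
P=onz(f1,[(318,82),(440,268),(311,347),(180,187)],.016);e=P[1]-P[0];e2=P[2]-P[3];print("frame yaw",np.arctan2(e[1],e[0]),np.arctan2(e2[1],e2[0]))
Q=onz(f1,[(240,196.6),(310,157),(383.5,261),(327.5,294.7)],.01);print("field",Q.round(3).tolist(),Q.mean(0))
F=lambda s:print(s,round(arm.get_clock(),2),np.round(arm.get_ee_pos(),4),"F",np.round(arm.get_wrist_force(),1),"w",round(arm.get_grip_width(),3))
lip=np.array([.621,-.0885]);bc=lip-.1*ux[:2]
c=np.r_[bc+ux[:2]*-.0365+uy[:2]*-.001,0];a=yaw-np.deg2rad(42);o=list(down(a).as_rotvec())
print(c,np.round(arm.solve_ik(list(c+[0,0,.03]),o),2))
arm.reach(list(c+[0,0,.12]),o);F("above");f0=np.array(arm.get_wrist_force());ok=True
for z in(.07,.055,.045,.038,.031):
    arm.movel(list(c+[0,0,z]),rate=.06)
    f=np.array(arm.get_wrist_force())-f0
    if np.linalg.norm(f)>6: ok=False;print("contact",z,f);break
F("low")
if ok: arm.close(25);F("closed")
pw=cams.camera("wrist");ps=cams.camera("scene");pickle.dump((pw,ps),open("gr.pkl","wb"))
A=cv2.resize(pw["frame"][150:400,200:440,::-1],(400,416));B=cv2.resize(ps["frame"][210:345,270:410,::-1],(400,416));cv2.imwrite("pics/v7.png",np.hstack([A,B]))
E
```

```text
frame yaw -0.15329909777512732 -0.15647535185974906
field [[0.368, -0.356, 0.01], [0.391, -0.273, 0.01], [0.53, -0.294, 0.01], [0.517, -0.369, 0.01]] [ 0.45147326 -0.32311938  0.01      ]
[ 0.49299236 -0.04109435  0.        ] [-0.31  0.21  2.06  0.    0.87  0.78]
above 22.23 [ 0.4938 -0.0417  0.1209] F [-0.8  0.1  0.8] w 0.998
low 24.46 [ 0.4926 -0.041   0.0305] F [0.4 0.6 0.2] w 0.998
closed 24.96 [ 0.4933 -0.0412  0.0315] F [-1.8 -0.   3.9] w 0.453
```

View pics/v7.png

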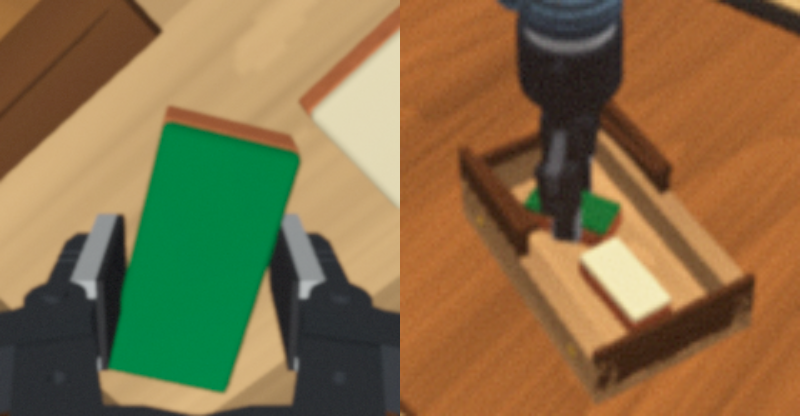

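The tile has turned about 35° and is held, but some 13° short of square to the pads (sides (165,120)–(110,370) left, (298,160)–(225,390) right). I try a firmer squeeze.

```bash
cat > al.py <<'E'
from lid import *
def F(s):print(s,round(arm.get_clock(),2),np.round(arm.get_ee_pos(),4),"F",np.round(arm.get_wrist_force(),1),"w",round(arm.get_grip_width(),3))
def green(c,z=.03):
    H=hsv(c);m=((abs(H[...,0].astype(int)-75)<16)&(H[...,1]>120)&(H[...,2]>60)).astype(np.uint8)
    k=blob(m);q=cv2.boxPoints(cv2.minAreaRect(k));P=onz(c,q,z);e=P[1]-P[0],P[2]-P[1];v=max(e,key=np.linalg.norm)
    a=np.arctan2(v[1],v[0]);a=(a+np.pi/2)%np.pi-np.pi/2
    print("green",P.mean(0).round(4),"ang",round(a,3),"dims",[round(np.linalg.norm(x),4) for x in e]);return P.mean(0),a
E
python3 - <<'E'
from al import *
green(pickle.load(open("gr.pkl","rb"))[0])
T=Ro.from_rotvec(arm.get_ee_rot()).as_matrix();print("jaw ang",np.arctan2(T[1,1],T[0,1]))
for f in(60,100):
    arm.close(f);arm.wait(.3);F(f);green(cams.camera("wrist"))
E
```

```text
green [ 0.494  -0.0401  0.03  ] ang 0.205 dims [np.float64(0.069), np.float64(0.0321)]
jaw ang -1.0950838716547984
60 25.57 [ 0.4935 -0.0412  0.0318] F [-2.8  1.   6.8] w 0.435
green [ 0.4942 -0.0401  0.03  ] ang 0.215 dims [np.float64(0.069), np.float64(0.0321)]
100 26.14 [ 0.4938 -0.0413  0.0321] F [-2.6  1.   9.8] w 0.409
green [ 0.4945 -0.0401  0.03  ] ang 0.218 dims [np.float64(0.0689), np.float64(0.0321)]
```

```bash
python3 - <<'E'
from al import *
p=np.array(arm.get_ee_pos());arm.movel(list(p+[0,0,.008]),rate=.03);F("l1")
P,a=green(cams.camera("wrist"),.038)
arm.movel(list(p+[0,0,.015]),rate=.03);arm.wait(.2);F("l2");c=cams.camera("wrist");green(c,.045);s=cams.camera("scene")
A=cv2.resize(c["frame"][150:400,200:440,::-1],(400,416));B=cv2.resize(s["frame"][210:345,270:410,::-1],(400,416));cv2.imwrite("pics/v8.png",np.hstack([A,B]))
E
```

```text
l1 26.65 [ 0.4936 -0.0413  0.04  ] F [-0.5 -0.1 -1. ] w 0.411
green [ 0.4945 -0.04    0.038 ] ang 0.217 dims [np.float64(0.0688), np.float64(0.032)]
l2 27.28 [ 0.4937 -0.0413  0.047 ] F [-0.5 -0.6 -1.1] w 0.409
green [ 0.4943 -0.04    0.045 ] ang 0.217 dims [np.float64(0.0692), np.float64(0.032)]
```

View pics/v8.png

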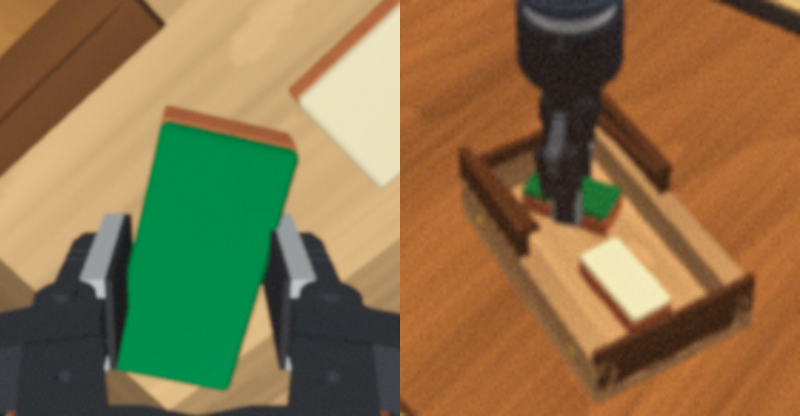

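The tile is held firmly, level and clear of the floor; its image size follows the lift. I carry it to the frame, turned by the measured tile angle, then lower it until contact.

```bash
python3 - <<'E'
from al import *
p=np.array(arm.get_ee_pos());arm.movel(list(p+[0,0,.10]),rate=.12)
c=np.array([.450,-.325,0]);o=list(down(-.157-1.312).as_rotvec())
arm.reach(list(c+[0,0,.13]),o);F("above");green(cams.camera("wrist"),.128)
arm.movel(list(c+[0,0,.05]),rate=.1);f0=np.array(arm.get_wrist_force());F("pre");green(cams.camera("wrist"),.048)
for z in np.arange(.042,.0289,-.0015):
    arm.movel(list(c+[0,0,z]),rate=.03);f=np.array(arm.get_wrist_force())-f0
    if f[2]>3: break
F("low");print(f)
green(cams.camera("wrist"),.03)
E
```

```text
above 29.48 [ 0.4502 -0.3239  0.1296] F [-1.   0.3 -0.7] w 0.41
green [ 0.4514 -0.3229  0.128 ] ang -0.158 dims [np.float64(0.0687), np.float64(0.0318)]
pre 30.48 [ 0.4505 -0.3255  0.0507] F [ 0.3 -0.6 -1.5] w 0.411
green [ 0.4511 -0.3246  0.048 ] ang -0.156 dims [np.float64(0.0691), np.float64(0.0322)]
low 32.69 [ 0.4502 -0.3252  0.0322] F [-1.9  2.3  6.1] w 0.415
[-2.17844402  2.90824596  7.54529642]
green [ 0.4511 -0.3243  0.03  ] ang -0.157 dims [np.float64(0.0688), np.float64(0.0321)]
```

```bash
python3 - <<'E'
from al import *
arm.open_jaws();arm.wait(.2);F("open")
p=np.array(arm.get_ee_pos());arm.movel(list(p+[0,0,.14]),rate=.15)
f=look(arm,cams,"f2",(.452,-.325,.01),.8,.25);green(f)
m=look(arm,cams,"m4",(.495,.35,.01),.036+np.pi/2,.25);s=cams.camera("scene")
print(arm.get_clock())
A=cv2.resize(f["frame"][70:360,170:450,::-1],(400,414));B=cv2.resize(s["frame"][150:440,140:480,::-1],(400,341))
o=np.zeros((600,800,3),np.uint8);o[:414,:400]=A;o[:341,400:]=B;o[350:590,400:720]=cv2.resize(m["frame"][:,:,::-1],(320,240));cv2.imwrite("pics/v9.png",o)
# stacks and lid
cen=lambda k:k.reshape(-1,2).mean(0)
H=hsv(s)
print("blue",onz(s,[cen(blob((abs(H[...,0].astype(int)-118)<8)&(H[...,1]>180),(456,253)))],.03).round(3),"ochre",onz(s,[cen(blob((abs(H[...,0].astype(int)-19)<4)&(H[...,1]>220)&(H[...,2]>200),(352,368)))],.03).round(3))
H=hsv(m);q=cv2.boxPoints(cv2.minAreaRect(blob(((H[...,0]<9)|(H[...,0]>172))&(H[...,1]>150)&(H[...,2]>150),(400,365))));print("handle",onz(m,q,.042).mean(0))
E
```

```text
open 33.49 [ 0.45   -0.325   0.0315] F [-0.2 -0.4 -0. ] w 0.996
green [ 0.4497 -0.3236  0.03  ] ang -0.0 dims [np.float64(0.0311), np.float64(0.0672)]
39.0
blue [[0.676 0.2   0.03 ]] ochre [[ 0.672 -0.2    0.03 ]]
handle [0.55419561 0.35297397 0.042     ]
```

```bash
python3 - <<'E'
from al import *
L=lambda n:pickle.load(open(n+".pkl","rb"));f=L("f2");s=cams.camera("scene")
for n,c in(("wrist",f),("scene",s)):
    H=hsv(c);m=((abs(H[...,0].astype(int)-75)<16)&(H[...,1]>120)&(H[...,2]>60))
    k=blob(m,proj(c,[.45,-.324,.03])[0]);P=onz(c,quad(k),.03)
    print(n,P.mean(0).round(4),[(np.linalg.norm(P[i]-P[i-1]).round(4),np.arctan2(*(P[i]-P[i-1])[1::-1]).round(3)) for i in range(4)])
E
```

```text
wrist [ 0.4496 -0.3239  0.03  ] [(np.float64(0.0289), np.float64(1.562)), (np.float64(0.0651), np.float64(-0.013)), (np.float64(0.0284), np.float64(-1.544)), (np.float64(0.0661), np.float64(3.136))]
scene [ 0.4515 -0.3252  0.03  ] [(np.float64(0.0244), np.float64(1.577)), (np.float64(0.0633), np.float64(0.045)), (np.float64(0.0292), np.float64(-1.477)), (np.float64(0.0659), np.float64(3.114))]
```

Both views put the tile at about 0.0 rad against the frame's −0.155. It twisted on release: inside the limit, but poor. There is time, so I regrip it square and turn it.

```bash
python3 - <<'E'
from al import *
c=np.array([.4497,-.324,0]);o=list(down(-np.pi/2-.003).as_rotvec())
arm.reach(list(c+[0,0,.09]),o);arm.movel(list(c+[0,0,.0335]),rate=.08)
arm.close(20);F("grip")
t=np.array([.4505,-.3245,0]);o2=list(down(-np.pi/2-.158).as_rotvec())
arm.movel(list(c+[0,0,.037]),rate=.03);arm.movel(list(t+[0,0,.037]),o2,rate=.02);F("turn")
f0=np.array(arm.get_wrist_force())
for z in(.0355,.0345,.0338,.0331,.0325):
    arm.movel(list(t+[0,0,z]),rate=.03)
    if arm.get_wrist_force()[2]-f0[2]>2.5:break
F("low");arm.open_jaws();arm.wait(.1);F("open")
p=np.array(arm.get_ee_pos());arm.movel(list(p+[0,0,.14]),rate=.18)
f=look(arm,cams,"f3",(.452,-.325,.01),-np.pi/2-.157,.25)
s=cams.camera("side")
for n,k_,cc in(("wrist",0,f),("side",0,s),("scene",0,cams.camera("scene"))):
    H=hsv(cc);m=((abs(H[...,0].astype(int)-75)<16)&(H[...,1]>120)&(H[...,2]>60))
    k=blob(m,proj(cc,[.45,-.324,.03])[0],20);P=onz(cc,quad(k),.03)
    print(n,P.mean(0).round(4),[(np.linalg.norm(P[i]-P[i-1]).round(4),np.arctan2(*(P[i]-P[i-1])[1::-1]).round(3)) for i in range(4)])
print(arm.get_clock())
E
```

```text
grip 42.89 [ 0.45   -0.3243  0.0339] F [ 0.2 -0.5  2.2] w 0.389
turn 43.47 [ 0.4503 -0.3243  0.0367] F [-0.6  0.5 -1.5] w 0.393
low 44.47 [ 0.4506 -0.3247  0.0339] F [-2.7  1.9  5.3] w 0.391
open 45.12 [ 0.4505 -0.3245  0.0331] F [0.1 0.5 0.1] w 1.002
wrist [ 0.4523 -0.3241  0.03  ] [(np.float64(0.0295), np.float64(-1.728)), (np.float64(0.0656), np.float64(2.98)), (np.float64(0.03), np.float64(1.413)), (np.float64(0.0656), np.float64(-0.169))]
side [ 0.4477 -0.3198  0.03  ] [(np.float64(0.0598), np.float64(-0.23)), (np.float64(0.0219), np.float64(-1.913)), (np.float64(0.0553), np.float64(2.988)), (np.float64(0.026), np.float64(1.424))]
scene [ 0.4534 -0.3237  0.03  ] [(np.float64(0.03), np.float64(1.371)), (np.float64(0.0589), np.float64(-0.176)), (np.float64(0.0273), np.float64(-1.647)), (np.float64(0.0624), np.float64(3.012))]
46.6333
```

Tile now at −0.165 rad against the frame's −0.155, and centred within about 3 mm. Handing in.

```bash
python3 -c "
from cell import arm
arm.finish_job();print(arm.get_clock())"
```

```text
the job is handed in; nothing more can be done
the job is handed in; nothing more can be done
```

I handed the job in at about 47 s of the 64 s allowed; no verdict is reported.

**Lid:** I tilted its handle end over the lip, slid it out about 122 mm with no jamming, and laid it on the mat. From the handle, its centre is within about 3 mm of the mat's, and it lies along the mat's length to within a few hundredths of a radian.

**Green tile:** It lay along the box, not across it as the text says, and the open fingers were wider than the gap between the rails. I gripped it diagonally, carried it to the frame and lowered it until contact. It twisted about 0.15 rad on release, so I regripped it square and turned it. The last wrist and scene views put it within about 3 mm of the field's centre and about 0.01–0.02 rad off its length.

**Stacks and cream tile:** At 39 s, before that regrip, the blue and ochre stacks showed no movement. The cream tile was last seen in the box in the lift picture.

**Checks that failed or disagreed:**
- The triangulated height of both tiles came out about 5 mm below the stated 30 mm, so I worked from the stated height.
- The side camera puts the green tile about 5 mm from the other views.
- The last composite picture was refused (12-picture limit), so I checked the final placement only by numbers from the images. Flatness was not measured separately.

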